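# Scrape the broken rusks off the bread board

## Task

Take the scraper block from its tray and use it to push all four broken rusk pieces off the open end of the bread board into the crumb bin, without touching the pieces with the gripper. Then set the scraper back in its tray, foot down and flat on the tray's floor, without dropping it, and let go; leave the remote and the jar where they are.

Things in the scene. Friction and masses are not known exactly. Their poses are not given: they have to be found in the camera images.
- board: White bread board on wooden feet, 188 x 240 mm, fixed to the counter. Origin: its centre, at counter level. Its flat top is 55 mm above the counter. A wooden rail, 12 mm wide and 14 mm higher than the top, runs along each of its two long sides (along the board's y axis, at x = -88 and +88 mm), leaving a clear channel 164 mm wide (x); the two ends, at y = -120 and +120 mm, are open.
- bin: Open steel crumb bin, 188 (x) x 105 (y) x 52 mm high, walls and floor 4 mm, fixed to the counter tight against one open end of the board (either end), its rim 3 mm below the board's top. Origin: centre of its underside; axes parallel to the board's.
- rest: Shallow white plastic tray in which the scraper is kept, to the left or right of the board, 178 (x) x 72 (y) x 12 mm high, walls and floor 4 mm (inside 170 x 64 mm), fixed. Origin: centre of its underside.
- scraper: Scraper block, 160 g: a flat grey foot 140 (x) x 40 (y) x 20 mm high with an upright wooden grip fin centred on top, 90 mm long (x), 22 mm thick (y), reaching from 20 to 66 mm above the underside. The same either way round. Origin: centre of its underside; z up. It starts lying in its tray, foot down, nearly parallel to it.
- remote: Dark grey TV remote control, 175 (x) x 46 x 20 mm, lying on the counter by the board's other end. Bystander. Origin: centre of its underside.
- jar: Closed coffee jar, 72 mm across, 120 mm high, on the counter on the side of the board away from the scraper's tray. Bystander. Origin: centre of its underside.
- rusk0: Broken piece of hard brown rusk, 44 x 26 x 18 mm, 16 g, loose on the board, at any yaw, within 66 mm (along the board's y) of the board's centre. Origin: the middle of the piece (9 mm above its underside).
- rusk1: Broken piece of hard brown rusk, 44 x 26 x 18 mm, 16 g, loose on the board, at any yaw, within 66 mm (along the board's y) of the board's centre. Origin: the middle of the piece (9 mm above its underside).
- rusk2: Broken piece of hard brown rusk, 44 x 26 x 18 mm, 16 g, loose on the board, at any yaw, within 66 mm (along the board's y) of the board's centre. Origin: the middle of the piece (9 mm above its underside).
- rusk3: Broken piece of hard brown rusk, 44 x 26 x 18 mm, 16 g, loose on the board, at any yaw, within 66 mm (along the board's y) of the board's centre. Origin: the middle of the piece (9 mm above its underside).
Not all that is in view belongs to the job. Several things look just like the scraper: the one meant starts nearest to the robot's base.

How it is judged (in metres and radians):
On the way, in this order (a step that is already met when the one before it is completed fails the run):
1. the scraper is held in the gripper, over the board (contact force between the fingers and scraper above 1 N and z of scraper in the frame of board above 0.045 m and x of scraper in the frame of board between -0.094 and 0.094 m and y of scraper in the frame of board between -0.15 and 0.15 m), for 0.1 s.
2. all four rusk pieces are in the crumb bin (x of rusk0 in the frame of bin between -0.092 and 0.092 m and y of rusk0 in the frame of bin between -0.051 and 0.051 m and z of each of rusk0, rusk1, rusk2, rusk3 in the frame of bin below 0.05 m and x of rusk1 in the frame of bin between -0.092 and 0.092 m and y of rusk1 in the frame of bin between -0.051 and 0.051 m and x of rusk2 in the frame of bin between -0.092 and 0.092 m and y of rusk2 in the frame of bin between -0.051 and 0.051 m and x of rusk3 in the frame of bin between -0.092 and 0.092 m and y of rusk3 in the frame of bin between -0.051 and 0.051 m), for 0.2 s.
At the end, for the whole second after the job is handed in: All four rusk pieces rest inside the crumb bin (middle under 50 mm above its underside); the scraper is released and at rest in its tray, foot down: within 30 mm (x) and 25 mm (y) of the tray's centre, underside under 9 mm above the tray's, tilt under 0.08 rad (all of step 2 and linear speed of each of rusk0, rusk1, rusk2, rusk3, scraper below 0.03 m/s and x of scraper in the frame of rest between -0.03 and 0.03 m and y of scraper in the frame of rest between -0.025 and 0.025 m and z of scraper in the frame of rest below 0.009 m and angle between scraper's own z axis and vertical below 0.08 rad); the robot touches nothing.
It fails at once if the robot touches a rusk piece itself (more than 0.5 N) (contact force between any of the fingers, the arm and rusk0 above 0.5 N or contact force between any of the fingers, the arm and rusk1 above 0.5 N or contact force between any of the fingers, the arm and rusk2 above 0.5 N or contact force between any of the fingers, the arm and rusk3 above 0.5 N).
It fails at once if the scraper is dropped (moves faster than 0.6 m/s while out of the fingers) (linear speed of scraper above 0.6 m/s and contact force between the fingers and scraper below 0.1 N).
It fails at once if the remote or the jar is moved more than 20 mm or tipped ((distance of remote from where it was at the start of the episode above 0.02 m or angle between remote's own z axis and vertical above 0.3 rad) or (distance of jar from where it was at the start of the episode above 0.02 m or angle between jar's own z axis and vertical above 0.3 rad)).
It also fails if it takes over 61 s, if anything falls off the work surface, if the arm or the gripper's body presses on something with over 40 N, if the wrist force passes 120 N, or if a joint passes its speed limit or range.

## Robot

A 6-joint arm with a two-finger parallel gripper is mounted at the origin on the work surface. World frame = base frame: x ahead of the robot, y to its left, z up, the work surface at z = 0. Lengths are in mm, angles in rad, forces in N, time in s.
With the tool pointing down it reaches from about 425 to 925 mm from the base axis. Payload 12.5 kg.
Tool frame: the origin (TCP) lies midway between the tips of the shut fingers; the grasp point (between the pads) lies manip.tcp_to_grasp behind it (manip.tcp_to_grasp is the distance from the TCP to the grasp point, in mm); z points along the fingers, y is the line along which they close (so a half turn about z gives the same grasp; the last joint's range is limited). The gripper opens to 85 mm and grips with 20 to 120 N. Pads are 22 mm wide; open, the fingers measure 114 mm over their backs; the gripper's body (76 mm by 85 mm) begins 54 mm behind the grasp point. The pads swing forward as they close: fully open they stand 13 mm farther back than shut.
Start: joints at [-1.351, 0.491, 1.559, -0, 1.092, -0.106], TCP at [200.065, -592.131, 231.327] pointing down, gripper open.
Joint ranges: [-3.1, 3.1], [-0.84, 2.19], [0.05, 2.79], [-1.13, 4.28], [0.06, 2.93], [-2.69, 2.69]. Speed limits (rad/s): [2.22, 2.22, 2.79, 3.14, 3.14, 3.14].

## Interface

Orientations are given as a rotation vector (axis times angle).
In Python, from workcell import manip gives the robot as it stands.
- The arm moves only by the tool drive_tool, never from a script. Its argument "motion" is a list of rows, each a list of 7 numbers: the shift along the tool's x, y, z in mm, then the turn, a rotation vector about the tool's x, y, z in degrees, then the opening, from 0 (shut) to 1 (fully open). A call has 1 to 5 rows; each row shifts and turns the commanded pose from where the row before left it, along the tool's axes as they then stand; what a row does not reach is not made up. A row lasts 1/12 s, in which the tool goes at most 41.7 mm and 7.16 degrees, less where a joint would pass 70% of its speed; a pose out of reach is approached as far as the arm can. A call is refused whole if a number of a shift passes 41.7 or a number of a turn 7.16, either way. A call with a gripper value outside its range is refused whole. The fingers move at their own pace and stop on an object; "force" is the grip in N (left out, the last holds). Time passes only in rows, so rows that do not move let the fingers close. It gives the time, the measured TCP pose, the force, the opening and the grip force at its end, in the units of the state.
- manip.sense(): the state, without advancing time (a new reading comes with each control period).
- manip.grab_frame(name): name is "scene" or "top" or "wrist"; returns (picture, depth): 400x640x3 uint8, red, green, blue; 400x640 float32, mm along the optical axis (not along the pixel's ray), 0 where there is no reading.
- manip.camera_info(name): a dict with "mtx" (3x3 intrinsics, pixels), "eye" and "orientation" of the camera in the world. Camera axes: x right, y up, looking along -z (the intrinsics and any distortion apply to the point x, -y, -z); pixel columns grow to the right and rows downward; lengths in mm; the calibration is good to about 2 mm. A picture is of the moment at which its call begins: read the wrist's pose just before it. camera_info takes no time and is no camera call; for the wrist camera it gives the pose at the moment of the call.
- manip.job_done(): hands the job in; it is judged then, once.
The state is a dict: "t": time; "qpos": joint angles; "qd": joint speeds; "tau": joint torques, N m; "eef_pos": TCP position; "ee_rot": TCP orientation; "contact_force": force on the tool from outside, world axes, zero at the start; "ft_torque": the same for the moment, N m; "opening": finger opening in mm; "finger_force": force on a finger pad.
Only numpy, scipy, OpenCV 4.12 (cv2) and the standard library are available. Lean on these libraries where they do the work, as an engineer would, in place of code of your own. Each camera call takes 0.05 s, during which the arm holds its last target. There are 200 camera calls.

## Working session

There is one attempt and no reset: what is moved stays moved. The work goes in short steps, Python scripts to look and compute and a tool call to move; the robot and the scene stay as the last step left them, time stands still between calls to the robot, and variables do not carry over. Pictures are saved under pics/ and viewed, at most 10 in all, crops included, and the job is handed in when it is done.

Besides the shell and the picture viewer there is one more tool, called in YAML: its name, and indented under it one key for each argument. drive_tool: Moves the arm, as the interface text tells. Its arguments: {"type":"object","properties":{"motion":{"type":"array","items":{"type":"array","items":{"type":"number"}}},"force":{"type":"number"}},"required":["motion"]}

```bash
mkdir -p pics
cat > h.py <<'E'
import numpy as np, cv2
from scipy.spatial.transform import Rotation as R
from workcell import manip
def ori(c):
    o=np.array(c["orientation"],float)
    return o if o.shape==(3,3) else R.from_rotvec(o).as_matrix()
def cloud(name):
    c=manip.camera_info(name); im,d=manip.grab_frame(name)
    K=np.array(c["mtx"]); v,u=np.mgrid[:400,:640]
    x=(u-K[0,2])/K[0,0]*d; y=(v-K[1,2])/K[1,1]*d
    P=np.stack([x,-y,-d],-1)@ori(c).T+np.array(c["eye"]); P[d==0]=np.nan
    return im,d,P
E
python3 - <<'E'
from h import *
for n in("scene","top"):
    im,d,P=cloud(n); cv2.imwrite(f"pics/{n}.png",im[...,::-1]); np.savez(f"{n}.npz",im=im,P=P)
    print({k:v for k,v in manip.camera_info(n).items()})
s=manip.sense();print(s, manip.tcp_to_grasp)
E
```

```text
{'mtx': array([[465.99989539,   0.        , 327.41707159],
       [  0.        , 465.99989539, 197.91887042],
       [  0.        ,   0.        ,   1.        ]]), 'eye': array([1119.24197949,  607.98009897, 1115.5984736 ]), 'orientation': array([0.34428005, 0.70658208, 2.1603731 ])}
{'mtx': array([[415.36697357,   0.        , 321.43172101],
       [  0.        , 415.36697357, 195.3782612 ],
       [  0.        ,   0.        ,   1.        ]]), 'eye': array([ 369.06452587,  125.07870318, 1568.63140013]), 'orientation': array([ 0.0892971 , -0.08487384, -1.58777911])}
{'t': 0.1, 'qpos': array([-1.35057603e+00,  4.91518106e-01,  1.55936117e+00, -1.75802008e-05,
        1.09171512e+00, -1.05602282e-01]), 'qd': array([-6.18734691e-04, -7.09335644e-04, -2.76391746e-03,  2.28694016e-06,
       -8.07694354e-04, -6.06373199e-04]), 'tau': array([ 4.34650050e-03, -6.19447803e+01, -2.62024033e+01, -4.95396364e-05,
        2.94471123e-03, -1.34405238e-05]), 'eef_pos': array([ 200.03003795, -591.92655744,  230.78389952]), 'ee_rot': array([-3.09900766e+00, -5.09390548e-01,  1.14550897e-04]), 'contact_force': array([ 0.09777941, -0.55961515, -1.23281643]), 'ft_torque': array([-0.02189368, -0.03271701,  0.02539405]), 'finger_force': 0.0, 'opening': 85.4044512991719} 18.700000000000003
```

View pics/top.png

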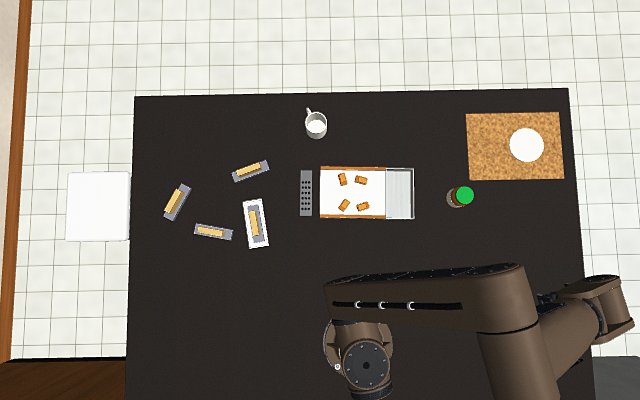

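View pics/scene.png

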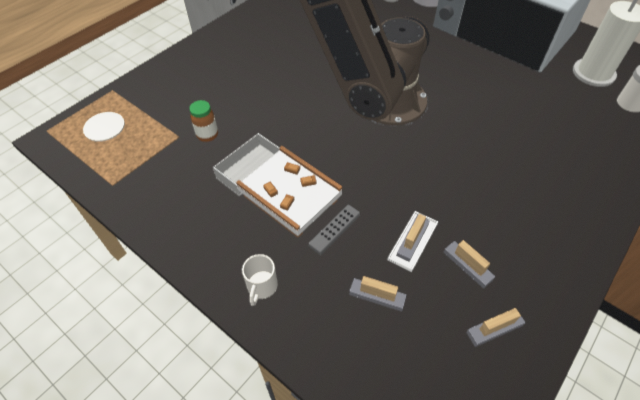

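The top view shows four scraper lookalikes, at about (255,223) in the white tray, (213,231), (177,202) and (250,170). It also shows the board at (353,192), the bin at (400,193), the remote at (306,193) and the jar at (462,196). I'll measure their distances to the base next.

Run:
```python
from h import *
z=np.load("top.npz"); im,P=z["im"],z["P"]
for n,(u,v) in dict(s_tray=(255,223),s2=(213,231),s3=(177,202),s4=(250,170),board=(353,192),bin=(400,193),remote=(306,193),jar=(465,195),corner_far=(135,97)).items():
    p=P[v,u]; print(n,p.round(0),np.hypot(*p[:2]).round(0))
def rect(name,m):
    n,l,st,c=cv2.connectedComponentsWithStats(m.astype(np.uint8))
    for i in range(1,n):
        if st[i,4]>40:
            q=P[l==i]; r=cv2.minAreaRect(q[:,:2].astype(np.float32))
            print(name,np.round(c[i]),np.round(r[0],1),np.round(r[1],1),round(r[2],1),"z",np.round(np.nanpercentile(q[:,2],[5,50,95]),1))
hsv=cv2.cvtColor(im,cv2.COLOR_RGB2HSV); Z=P[...,2]
box=np.zeros(Z.shape,bool); box[140:260,140:480]=1
rect("orange",box&(hsv[...,1]>110)&(hsv[...,2]>80))
rect("rusk",box&(Z>63)&(Z<80)&(hsv[...,1]>110))
rect("board+",box&(Z>45)&(Z<75))
rect("low",box&(Z>6))
rect("white",box&(hsv[...,2]>150)&(hsv[...,1]<60))
cv2.imwrite("pics/crop.png",cv2.resize(im[150:270,150:290,::-1],None,fx=5,fy=5,interpolation=cv2.INTER_CUBIC))
```

```text
s_tray [440. 368.  74.] 574.0
s2 [414. 521.  68.] 665.0
s3 [524. 662.  43.] 844.0
s4 [635. 389.  61.] 745.0
board [548.  11.  51.] 548.0
bin [ 546. -170.    6.] 572.0
remote [551. 186.  17.] 582.0
jar [ 522. -375.  120.] 643.0
corner_far [943. 848.   3.] 1268.0
orange [474. 159.] [ 669.7 -454. ] [ 39.2 160.9] 70.8 z [-2.7  3.6  9.6]
orange [249. 169.] [646.6 398.3] [41.2 88.4] 20.8 z [ 4.1 65.4 72.1]
orange [351. 168.] [642.4  11.9] [239.1  25.8] 88.9 z [57.1 69.  75.1]
orange [342. 179.] [594.8  50.4] [42.  23.6] 14.9 z [67.7 74.  79.3]
orange [361. 179.] [588.9 -16.9] [39.9 23.7] 66.6 z [67.7 74.4 79.3]
orange [463. 195.] [ 540.6 -389.9] [ 61.1 105.3] 36.6 z [ 84.6 118.5 124.6]
orange [174. 201.] [533.7 681.9] [51.4 88.9] 61.9 z [28.3 63.9 71.3]
orange [344. 204.] [500.9  47.4] [23.8 42.8] 52.0 z [67.6 74.  80.5]
orange [363. 206.] [493.9 -20.2] [22.9 41. ] 20.6 z [68.5 73.6 80. ]
orange [254. 223.] [440.6 374.4] [88.2 22.5] 9.6 z [45.7 70.3 76.4]
orange [353. 216.] [458.7  16.6] [235.7  11.8] 88.0 z [64.  68.7 74.1]
orange [211. 231.] [414.6 533.7] [89.6 20.5] 78.7 z [45.8 67.1 72
[... 1223 characters left out ...]
.9 74. ]
low [305. 193.] [552.5 191. ] [176.6  52.4] 0.4 z [14.  20.7 26.7]
low [176. 202.] [532.4 674.8] [ 60.4 154.7] 64.3 z [10.4 26.5 69.8]
low [459. 196.] [ 528.1 -388.7] [ 74.9 114.5] 14.1 z [ 19.3 114.7 124. ]
low [255. 224.] [439.5 377.1] [187.5  89.7] 5.8 z [ 6.7 22.  73.6]
low [213. 231.] [411.2 534. ] [146.9  54. ] 80.2 z [14.1 24.2 70.6]
white [251. 172.] [637.6 395.7] [ 38.2 138.1] 21.5 z [15.  21.8 27.3]
white [368. 193.] [487.1 -76.6] [160.4 395.7] 24.3 z [ 0.8 53.4 60.6]
white [178. 202.] [527.1 670.8] [ 40.3 136.8] 61.3 z [15.4 21.3 27.1]
white [255. 224.] [442.4 378.1] [178.5  72.5] 8.2 z [ 0.5  9.6 28.5]
white [215. 232.] [414.  534.4] [139.8  37.2] 78.3 z [15.9 20.2 25.9]
```

View pics/crop.png

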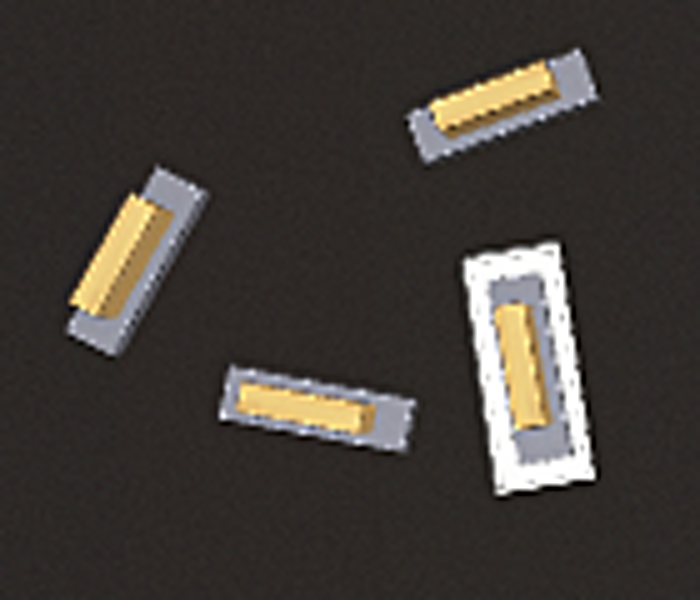

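The one to take is the scraper in the white tray at (255,223), 574 mm from the base. The others are 665 mm at (213,231), 844 mm at (177,202) and 745 mm at (250,170). The enlarged crop confirms it is the one lying in the tray, so I'm starting to move.

drive_tool:
  motion:
    - [32, -22, 0, 0, 0, 7, 1]
    - [32, -22, 0, 0, 0, 1.7, 1]
    - [32, -22, 0, 0, 0, 0, 1]
    - [32, -22, 0, 0, 0, 0, 1]
    - [32, -22, 0, 0, 0, 0, 1]
  force: 60

```text
t: 0.52
eef_pos: [334.2, -449.9, 231.1]
ee_rot: [-3.129, -0.272, 0.0]
contact_force: [1.6, -1.7, 0.2]
opening: 85.2
finger_force: 0.0
```

drive_tool:
  motion:
    - [32, -22, 0, 0, 0, 0, 1]
    - [32, -22, 0, 0, 0, 0, 1]
    - [32, -22, 0, 0, 0, 0, 1]
    - [32, -22, 0, 0, 0, 0, 1]
    - [20, -34, 0, 0, 0, 0, 1]

```text
t: 0.93
eef_pos: [460.3, -305.0, 231.0]
ee_rot: [3.129, 0.273, 0.001]
contact_force: [0.6, 0.1, 0.1]
opening: 85.6
finger_force: 0.0
```

drive_tool:
  motion:
    - [20, -34, 0, 0, 0, 0, 1]
    - [20, -34, 0, 0, 0, 0, 1]
    - [20, -34, 0, 0, 0, 0, 1]
    - [20, -34, 0, 0, 0, 0, 1]
    - [20, -34, 0, 0, 0, 0, 1]

```text
t: 1.35
eef_pos: [527.3, -118.9, 231.2]
ee_rot: [-3.13, -0.273, 0.0]
contact_force: [1.0, -0.9, 0.1]
opening: 85.3
finger_force: 0.0
```

drive_tool:
  motion:
    - [0, -40, 0, 0, 0, 0, 1]
    - [0, -40, 0, 0, 0, 0, 1]
    - [0, -40, 0, 0, 0, 0, 1]
    - [0, -40, 0, 0, 0, 0, 1]
    - [0, -40, 0, 0, 0, 0, 1]

```text
t: 1.77
eef_pos: [491.6, 77.9, 231.1]
ee_rot: [3.13, 0.273, -0.001]
contact_force: [0.5, -0.0, 0.4]
opening: 85.4
finger_force: 0.0
```

drive_tool:
  motion:
    - [0, -40, 0, 0, 0, 0, 1]
    - [0, -40, 0, 0, 0, 0, 1]
    - [0, -40, 0, 0, 0, 0, 1]
    - [0, -40, 0, 0, 0, 0, 1]
    - [0, -40, 0, 0, 0, 0, 1]

```text
t: 2.18
eef_pos: [457.0, 275.0, 231.2]
ee_rot: [3.13, 0.273, -0.0]
contact_force: [1.1, 1.0, 0.7]
opening: 85.5
finger_force: 0.0
```

drive_tool:
  motion:
    - [-3, -40, 0, 0, 0, 0, 1]
    - [-3, -25, 0, 0, 0, 0, 1]
    - [0, 0, 0, 0, 0, 0, 1]
    - [0, 0, 0, 0, 0, 0, 1]

```text
t: 2.52
eef_pos: [440.0, 337.0, 230.8]
ee_rot: [3.129, 0.277, -0.001]
contact_force: [0.1, 0.7, 0.5]
opening: 85.4
finger_force: 0.0
```

```bash
cat > w.py <<'E'
from h import *
import sys
s=manip.sense(); im,d,P=cloud("wrist"); n=sys.argv[1]
print(s["eef_pos"].round(1),s["ee_rot"].round(4), "toolx yaw",np.degrees(np.arctan2(*R.from_rotvec(s["ee_rot"]).as_matrix()[:2,0][::-1])).round(2))
cv2.imwrite(f"pics/{n}.png",im[...,::-1]); np.savez(f"{n}.npz",im=im,P=P)
hsv=cv2.cvtColor(im,cv2.COLOR_RGB2HSV); Z=P[...,2]
def rect(name,m):
    n,l,st,c=cv2.connectedComponentsWithStats(m.astype(np.uint8))
    for i in range(1,n):
        if st[i,4]>300:
            q=P[l==i]; r=cv2.minAreaRect(q[:,:2].astype(np.float32))
            print(name,st[i,4],np.round(c[i]),np.round(r[0],1),np.round(r[1],1),round(r[2],2),"z",np.round(np.nanpercentile(q[:,2],[5,50,95]),1))
rect("wood",(hsv[...,1]>60)&(Z>55)&(Z<85))
rect("foot+",(Z>17)&(Z<85))
rect("trayrim",(Z>8)&(Z<16)&(hsv[...,2]>150))
E
python3 w.py w1
```

```text
[440.  337.  230.8] [ 3.1288e+00  2.7710e-01 -1.1000e-03] toolx yaw 10.12
wood 2335 [16. 36.] [526.3 665.9] [24.2 90.4] 61.11 z [56.5 64.3 66. ]
wood 1484 [602.  34.] [635.6  84.5] [86.1 13. ] 88.02 z [59.3 67.7 69.3]
wood 1492 [622.  88.] [593.4  46.9] [42.6 27.6] 16.08 z [60.  71.7 74.3]
wood 1549 [290. 174.] [440.4 370.6] [89.5 21.4] 9.89 z [66.9 69.2 70.4]
wood 1758 [149. 174.] [412.9 529.3] [90.5 22.8] 78.4 z [57.9 65.  66.3]
wood 1228 [585. 176.] [498.4  43.5] [27.3 44.1] 53.21 z [61.5 72.1 74.5]
wood 627 [626. 193.] [490.3 -14.7] [25.6 27.3] 12.42 z [60.3 70.9 74.5]
wood 1599 [566. 209.] [458.4  41.6] [183.4  12.4] 88.05 z [65.6 68.3 69.5]
foot+ 7040 [38. 45.] [525.7 666.1] [ 41.3 140.5] 61.6 z [18.1 40.6 65.5]
foot+ 1103 [277.   6.] [615.8 398.9] [ 18.6 113.7] 11.63 z [17.6 19.  24. ]
foot+ 24702 [575. 127.] [546.2  34.1] [194.1 188.3] 88.1 z [42.9 54.6 72.5]
foot+ 5513 [463.  99.] [551.1 183.5] [ 45.7 173.7] 88.42 z [17.7 19.3 21.1]
foot+ 3409 [293. 165.] [439.6 371. ] [140.2  40.2] 9.85 z [22.2 35.1 70.1]
foot+ 4127 [164. 169.] [414.2 529.2] [140.9  40.3] 76.93 z [18.3 44.7 66. ]
trayrim 1129 [292. 158.] [440.6 373.5] [178.   71.7] 8.44 z [ 9.1 11.  12.3]
```

View pics/w1.png

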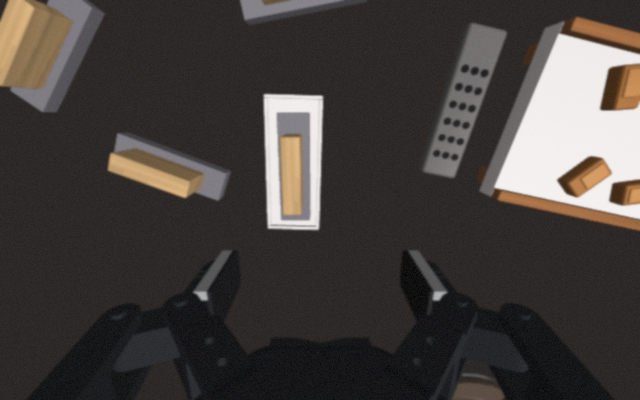

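drive_tool:
  motion:
    - [6, -33.5, 0, 0, 0, 0, 1]
    - [0, 0, 38, 0, 0, 0, 1]
    - [0, 0, 38, 0, 0, 0, 1]
    - [0, 0, 38, 0, 0, 0, 1]
    - [0, 0, 0, 0, 0, 0, 1]

```text
t: 2.98
eef_pos: [438.9, 367.2, 111.4]
ee_rot: [3.125, 0.27, -0.014]
contact_force: [-0.8, -0.9, -0.9]
opening: 85.3
finger_force: 0.0
```

```bash
python3 w.py w2
```

```text
[438.9 367.2 111.4] [ 3.125   0.2698 -0.0138] toolx yaw 9.87
wood 3560 [315. 213.] [440.7 370.6] [89.2 21.5] 9.87 z [67.9 69.2 70.2]
wood 4426 [ 95. 215.] [413.5 529.5] [91.3 24.2] 79.12 z [57.2 64.9 66.2]
wood 357 [629. 242.] [462.  130.2] [ 9.3 13. ] 78.87 z [56.9 63.4 68.7]
foot+ 11579 [571. 100.] [546.9 183.6] [ 46.5 164.2] 88.48 z [17.8 19.3 21.1]
foot+ 7175 [315. 192.] [440.  370.9] [140.   40.2] 9.86 z [22.4 63.  70. ]
foot+ 3453 [620. 205.] [498.1 124. ] [19.  85.8] 87.69 z [30.3 43.3 63.7]
foot+ 10424 [118. 204.] [413.5 529.4] [140.3  40.8] 78.1 z [18.5 47.1 65.9]
trayrim 2460 [313. 178.] [440.7 373.5] [178.   72.2] 8.48 z [ 9.2 10.9 12.2]
```

drive_tool:
  motion:
    - [0, 0, 0, 0, 0, 0, 1]
    - [0, 0, 30, 0, 0, 0, 1]
    - [0, 0, 25, 0, 0, 0, 1]
    - [0, 0, 0, 0, 0, 0, 1]
    - [0, 0, 0, 0, 0, 0, 1]

```text
t: 3.45
eef_pos: [441.6, 370.1, 64.0]
ee_rot: [-3.129, -0.272, -0.001]
contact_force: [0.1, -0.3, 0.6]
opening: 85.5
finger_force: 0.0
```

drive_tool:
  motion:
    - [-1, -1, 14, 0, 0, 0, 1]
    - [0, 0, 14, 0, 0, 0, 1]
    - [0, 0, 0, 0, 0, 0, 1]
    - [0, 0, 0, 0, 0, 0, 1]
    - [0, 0, 0, 0, 0, 0, 0]
  force: 60

```text
t: 3.87
eef_pos: [440.5, 371.4, 36.3]
ee_rot: [-3.129, -0.273, -0.004]
contact_force: [0.5, -0.1, 0.6]
opening: 75.6
finger_force: 0.0
```

drive_tool:
  motion:
    - [0, 0, 0, 0, 0, 0, 0]
    - [0, 0, 0, 0, 0, 0, 0]
    - [0, 0, 0, 0, 0, 0, 0]
    - [0, 0, 0, 0, 0, 0, 0]
    - [0, 0, 0, 0, 0, 0, 0]

```text
t: 4.28
eef_pos: [439.7, 370.9, 34.6]
ee_rot: [-3.13, -0.273, -0.001]
contact_force: [-1.2, -1.5, 6.2]
opening: 21.2
finger_force: 59.0
```

drive_tool:
  motion:
    - [0, 0, 0, 0, 0, 0, 0]
    - [0, 0, 0, 0, 0, 0, 0]
    - [0, 0, 0, 0, 0, 0, 0]
    - [0, 0, 0, 0, 0, 0, 0]

```text
t: 4.62
eef_pos: [439.7, 370.9, 34.6]
ee_rot: [-3.13, -0.273, -0.0]
contact_force: [-0.4, -1.7, 6.6]
opening: 21.9
finger_force: 59.0
```

drive_tool:
  motion:
    - [0, 0, -15, 0, 0, 0, 0]
    - [0, 0, -34, 0, 0, 0, 0]
    - [0, 0, -34, 0, 0, 0, 0]
    - [0, 0, -34, 0, 0, 0, 0]
    - [9, 36, 0, 0, 0, 0, 0]
  force: 80

```text
t: 5.03
eef_pos: [455.2, 341.3, 157.0]
ee_rot: [-3.125, -0.279, -0.012]
contact_force: [1.5, -0.6, -2.0]
opening: 20.7
finger_force: 78.7
```

drive_tool:
  motion:
    - [9, 36, 0, 0, 0, 0, 0]
    - [9, 36, 0, 0, 0, 0, 0]
    - [9, 36, 0, 0, 0, 0, 0]
    - [9, 36, 0, 0, 0, 0, 0]
    - [9, 36, 0, 0, 0, 0, 0]

```text
t: 5.45
eef_pos: [530.4, 165.8, 151.1]
ee_rot: [3.13, 0.273, -0.001]
contact_force: [1.4, 0.4, -1.9]
opening: 21.4
finger_force: 78.6
```

drive_tool:
  motion:
    - [9, 36, 0, 0, 0, 0, 0]
    - [0, 15, 0, 0, 0, 6, 0]
    - [0, 0, 0, 0, 0, 6, 0]
    - [0, 0, 0, 0, 0, 0, 0]
    - [0, 0, 0, 0, 0, 0, 0]

```text
t: 5.87
eef_pos: [547.7, 118.8, 151.0]
ee_rot: [3.141, -0.051, -0.001]
contact_force: [-1.1, 0.3, -1.8]
opening: 20.8
finger_force: 78.8
```

```bash
python3 w.py w3
```

```text
[547.7 118.8 151. ] [ 3.1411e+00 -5.1400e-02 -1.0000e-03] toolx yaw -1.88
wood 991 [12. 90.] [642.4 357.5] [19.5 40.1] 54.86 z [55.7 63.5 65.8]
wood 5280 [465.  94.] [633.4   6. ] [240.5  11.6] 88.13 z [67.  68.2 69.4]
wood 1847 [409. 147.] [594.3  45.6] [43.4 26.4] 14.7 z [69.2 72.6 74.5]
wood 1897 [490. 150.] [589.9 -21. ] [44.6 24.8] 73.49 z [65.1 72.6 74.5]
wood 1635 [404. 255.] [492.7  44.3] [38.6 62. ] 77.41 z [60.8 72.2 74.5]
wood 1609 [479. 255.] [493.4 -24.8] [26.6 43.7] 17.92 z [61.5 72.3 74.5]
wood 2200 [493. 288.] [456.3 -39.1] [137.   13.1] 88.04 z [58.6 67.9 69.4]
foot+ 5413 [42. 96.] [641.9 380.4] [ 40.4 119.3] 19.9 z [18.  23.7 64.8]
foot+ 50440 [474. 184.] [543.6 -42.9] [344.8 188.4] 87.9 z [49.8 54.7 73. ]
foot+ 6951 [256. 177.] [551.8 182.4] [ 45.3 173.1] 88.36 z [17.9 19.3 21.1]
foot+ 1160 [ 19. 315.] [403.5 481.4] [43.7 41.9] 80.31 z [17.9 19.6 34.1]
trayrim 1620 [ 99. 267.] [440.9 373.1] [178.2  73.7] 8.39 z [ 8.4 10.7 12. ]
```

View pics/w3.png

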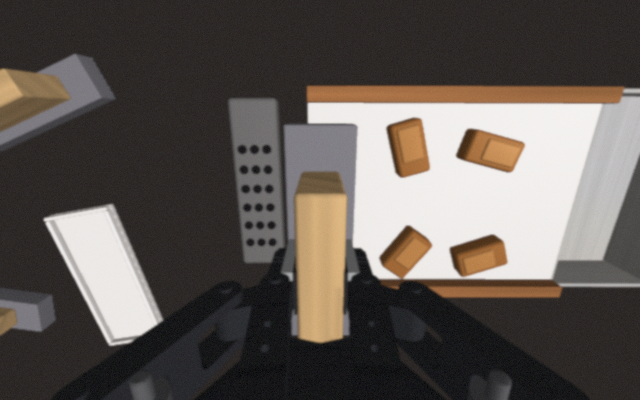

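The wrist view shows the scraper held level at (320,200), the four rusks at (409,147), (490,150), (404,255) and (479,255), and the bin beyond x≈600. Next I lower the scraper onto the board's free end.

drive_tool:
  motion:
    - [1.5, 15.5, 0, 0, 0, 0, 0]
    - [0, 0, 25, 0, 0, 0, 0]
    - [0, 0, 25, 0, 0, 0, 0]
    - [0, 0, 0, 0, 0, 0, 0]
    - [0, 0, 0, 0, 0, 0, 0]

```text
t: 6.33
eef_pos: [548.3, 103.9, 100.8]
ee_rot: [3.141, -0.051, -0.004]
contact_force: [-0.5, -0.4, -1.0]
opening: 21.1
finger_force: 78.8
```

drive_tool:
  motion:
    - [0, 0, 5, 0, 0, 0, 0]
    - [0, 0, 5, 0, 0, 0, 0]
    - [0, 0, 3, 0, 0, 0, 0]
    - [0, 0, 0, 0, 0, 0, 0]
    - [0, 0, 0, 0, 0, 0, 0]

```text
t: 6.75
eef_pos: [548.9, 103.3, 88.5]
ee_rot: [3.141, -0.055, 0.0]
contact_force: [-0.4, -0.0, -1.6]
opening: 21.2
finger_force: 78.8
```

drive_tool:
  motion:
    - [0, 0, 1, 0, 0, 0, 0]
    - [0, 0, 1, 0, 0, 0, 0]
    - [0, 0, 0, 0, 0, 0, 0]
    - [0, 0, 0, 0, 0, 0, 0]

```text
t: 7.08
eef_pos: [548.9, 103.3, 86.3]
ee_rot: [3.141, -0.056, 0.0]
contact_force: [0.7, -0.2, -1.2]
opening: 21.1
finger_force: 78.8
```

drive_tool:
  motion:
    - [0, 8, 0, 0, 0, 0, 0]
    - [0, 10, 0, 0, 0, 0, 0]
    - [0, 10, 0, 0, 0, 0, 0]
    - [0, 10, 0, 0, 0, 0, 0]
    - [0, 10, 0, 0, 0, 0, 0]

```text
t: 7.5
eef_pos: [547.1, 53.9, 86.3]
ee_rot: [3.141, -0.057, -0.0]
contact_force: [-0.6, -0.3, -1.6]
opening: 20.8
finger_force: 78.8
```

drive_tool:
  motion:
    - [0, 10, 0, 0, 0, 0, 0]
    - [0, 10, 0, 0, 0, 0, 0]
    - [0, 10, 0, 0, 0, 0, 0]
    - [0, 10, 0, 0, 0, 0, 0]
    - [0, 10, 0, 0, 0, 0, 0]

```text
t: 7.92
eef_pos: [545.3, 4.3, 86.3]
ee_rot: [3.141, -0.056, 0.0]
contact_force: [1.0, 0.8, -1.8]
opening: 20.8
finger_force: 78.9
```

```bash
python3 w.py w4
```

```text
[545.3   4.3  86.3] [ 3.141e+00 -5.590e-02  2.000e-04] toolx yaw -2.04
wood 10645 [310.  89.] [633.6   6.4] [240.3  12.2] 88.06 z [67.  68.1 69.3]
wood 6604 [409. 164.] [586.2 -52.6] [68.9 43.1] 87.56 z [70.5 72.7 74.4]
wood 536 [380. 267.] [520.4 -33.5] [14.5 18.2] 87.58 z [60.1 71.5 74. ]
foot+ 97974 [326. 184.] [545.6  -5.8] [423.8 188.1] 87.59 z [19.  54.2 74.1]
```

View pics/w4.png

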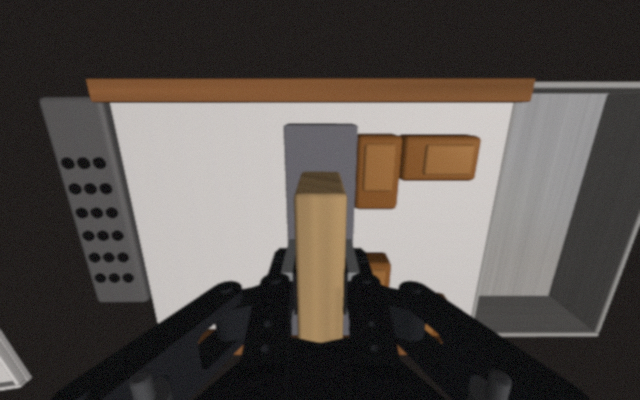

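The pieces are lined up ahead of the foot at (377,170), (440,158) and (375,270), and none have slipped past. I'll keep pushing.

drive_tool:
  motion:
    - [0, 10, 0, 0, 0, 0, 0]
    - [0, 10, 0, 0, 0, 0, 0]
    - [0, 10, 0, 0, 0, 0, 0]
    - [0, 10, 0, 0, 0, 0, 0]
    - [0, 10, 0, 0, 0, 0, 0]

```text
t: 8.38
eef_pos: [543.5, -45.6, 86.3]
ee_rot: [3.141, -0.056, -0.0]
contact_force: [0.0, 1.0, -1.8]
opening: 20.7
finger_force: 78.7
```

drive_tool:
  motion:
    - [0, 10, 0, 0, 0, 0, 0]
    - [0, 10, 0, 0, 0, 0, 0]
    - [0, 10, 0, 0, 0, 0, 0]
    - [0, 10, 0, 0, 0, 0, 0]
    - [0, 10, 0, 0, 0, 0, 0]

```text
t: 8.8
eef_pos: [541.8, -95.6, 86.3]
ee_rot: [3.141, -0.056, 0.0]
contact_force: [1.0, -0.0, -2.6]
opening: 20.8
finger_force: 78.8
```

drive_tool:
  motion:
    - [0, 8, 0, 0, 0, 0, 0]
    - [0, 5, 0, 0, 0, 0, 0]
    - [0, 0, 0, 0, 0, 0, 0]
    - [0, 0, 0, 0, 0, 0, 0]
    - [0, 0, 0, 0, 0, 0, 0]

```text
t: 9.22
eef_pos: [541.3, -107.3, 86.3]
ee_rot: [-3.141, 0.055, 0.0]
contact_force: [0.7, 0.8, -2.0]
opening: 20.9
finger_force: 78.8
```

```bash
python3 w.py w5
python3 - <<'E'
import cv2,numpy as np
from h import *
im,d,P=cloud("scene"); a=cv2.resize(im[110:270,190:390],(600,480),interpolation=cv2.INTER_CUBIC)
b=cv2.resize(cv2.imread("pics/w5.png"),(0,0),fx=.3,fy=.3)
cv2.imwrite("pics/s5.png",np.hstack([a[...,::-1],np.vstack([b,np.zeros((480-b.shape[0],b.shape[1],3),np.uint8)])]))
E
```

```text
[ 541.3 -107.3   86.3] [-3.1411e+00  5.5400e-02  2.0000e-04] toolx yaw -2.02
wood 7788 [162.  89.] [632.4 -24.8] [177.5  11.8] 87.99 z [67.  68.1 69.2]
wood 3185 [ 65. 342.] [460.7  80.3] [105.1  14.4] 88.14 z [57.6 67.4 69. ]
foot+ 85451 [181. 193.] [544.4 -18.9] [396.3 188.3] 88.07 z [37.9 54.3 74. ]
foot+ 2045 [414. 147.] [ 590.1 -179.4] [43.6 25.3] 87.92 z [19.3 21.1 22.3]
foot+ 1909 [625. 230.] [ 521.4 -350.2] [18.8 60.8] 89.29 z [18.2 28.3 40.7]
```

View pics/s5.png

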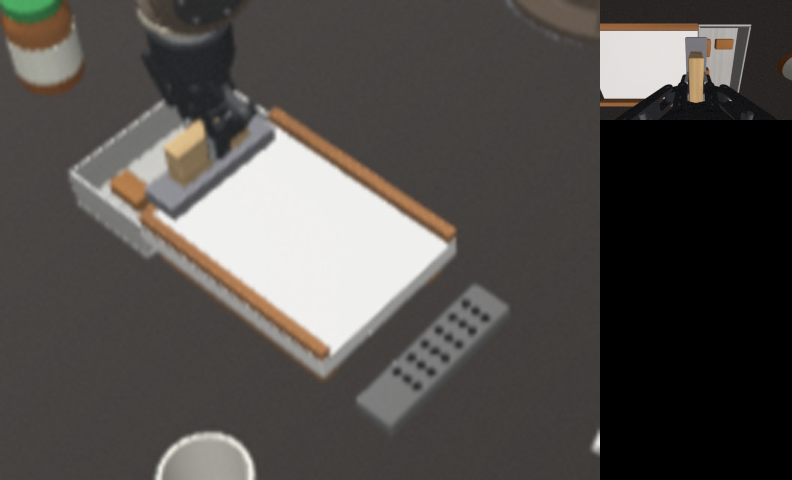

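The board is clear. Next I lift and check inside the bin.

drive_tool:
  motion:
    - [0, 0, -15, 0, 0, 0, 0]
    - [0, 0, -30, 0, 0, 0, 0]
    - [0, 0, -25, 0, 0, 0, 0]
    - [0, -30, 0, 0, 0, 0, 0]
    - [0, -38, 0, 0, 0, 0, 0]

```text
t: 9.73
eef_pos: [544.5, -40.3, 157.8]
ee_rot: [3.14, -0.06, 0.005]
contact_force: [0.2, 1.0, -2.4]
opening: 21.1
finger_force: 79.0
```

drive_tool:
  motion:
    - [0, -38, 0, 0, 0, 0, 0]
    - [0, -38, 0, 0, 0, 0, 0]
    - [0, -20, 0, 0, 0, 0, 0]
    - [0, 0, 0, 0, 0, 0, 0]
    - [0, 0, 0, 0, 0, 0, 0]

```text
t: 10.15
eef_pos: [547.0, 57.7, 156.3]
ee_rot: [3.141, -0.051, 0.0]
contact_force: [-1.0, -0.5, -1.1]
opening: 21.2
finger_force: 79.0
```

```bash
python3 w.py w6
python3 - <<'E'
from h import *
z=np.load("w6.npz");im,P=z["im"],z["P"]
c=np.array([545.5,9.2]);a=np.radians(-1.95);r=np.array([[np.cos(a),np.sin(a)],[-np.sin(a),np.cos(a)]])
B=(P[...,:2]-c)@r.T; hsv=cv2.cvtColor(im,cv2.COLOR_RGB2HSV)
m=(hsv[...,1]>100)&(B[...,1]<-118)&(B[...,1]>-230)&(abs(B[...,0])<100)
n,l,st,cc=cv2.connectedComponentsWithStats(m.astype(np.uint8))
for i in range(1,n):
    if st[i,4]>60: print(st[i,4],cc[i].round(),B[l==i].min(0).round(),B[l==i].max(0).round(),np.percentile(P[...,2][l==i],[5,50,99]).round(1))
E
```

```text
[547.   57.7 156.3] [ 3.141  -0.0513  0.    ] toolx yaw -1.87
wood 4941 [381.  96.] [633.5   6.1] [240.1  11.9] 88.13 z [67.  68.2 69.3]
wood 1330 [447. 285.] [455.9 -53.1] [109.2  12.9] 88.24 z [57.9 67.6 69.2]
foot+ 1630 [15. 89.] [653.9 347.4] [40.9 49.9] 19.59 z [17.6 19.  22.8]
foot+ 51109 [430. 180.] [543.6 -44.3] [347.7 187.6] 87.85 z [28.7 54.2 68.3]
foot+ 6842 [199. 178.] [551.3 182.3] [ 45.5 173.6] 88.2 z [17.8 19.3 21.1]
foot+ 1236 [558. 139.] [ 589.8 -179.2] [45.  25.5] 88.24 z [18.7 21.1 22.4]
trayrim 1775 [ 57. 274.] [440.6 373. ] [178.5  75. ] 8.51 z [ 8.4 10.6 12. ]
1751 [547. 141.] [  22. -222.] [  63. -140.] [12.6 21.4 30.6]
1125 [507. 251.] [ -91. -194.] [ -15. -140.] [26.  35.9 48.7]
```

View pics/w6.png

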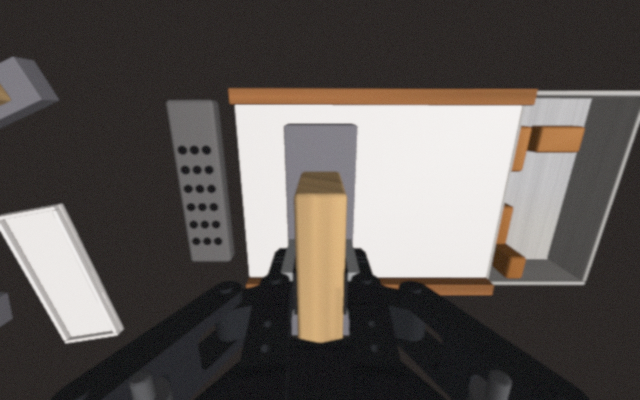

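All four pieces are in the bin, at (521,150), (557,138), (505,225) and (510,262). Now I return to the tray.

drive_tool:
  motion:
    - [-13, -34.5, 0, 0, 0, 0, 0]
    - [-13, -34.5, 0, 0, 0, 0, 0]
    - [-13, -34.5, 0, 0, 0, 0, 0]
    - [-13, -34.5, 0, 0, 0, 0, 0]
    - [-13, -34.5, 0, 0, 0, 0, 0]

```text
t: 10.62
eef_pos: [488.0, 231.3, 156.3]
ee_rot: [3.141, -0.059, 0.0]
contact_force: [1.3, 0.7, -1.5]
opening: 21.1
finger_force: 79.2
```

drive_tool:
  motion:
    - [-13, -34.5, 0, 0, 0, 0, 0]
    - [-13, -34.5, 0, 0, 0, 0, 0]
    - [-13, -34.5, 0, 0, 0, 0, 0]
    - [-13, -34.5, 0, 0, 0, -5, 0]
    - [0, 0, 0, 0, 0, -5.3, 0]

```text
t: 11.03
eef_pos: [440.0, 374.6, 156.3]
ee_rot: [-3.132, -0.236, -0.001]
contact_force: [-0.9, -1.0, -1.3]
opening: 20.9
finger_force: 79.4
```

drive_tool:
  motion:
    - [0, 0, 0, 0, 0, 0, 0]
    - [0, 0, 35, 0, 0, 0, 0]
    - [0, 0, 20, 0, 0, 0, 0]
    - [0, 0, 0, 0, 0, 0, 0]
    - [0, 0, 0, 0, 0, 0, 0]

```text
t: 11.45
eef_pos: [441.8, 369.4, 100.9]
ee_rot: [3.133, 0.22, -0.003]
contact_force: [0.9, -0.3, -1.1]
opening: 20.6
finger_force: 79.3
```

```bash
python3 w.py w7
```

```text
[441.8 369.4 100.9] [ 3.1327e+00  2.2040e-01 -2.6000e-03] toolx yaw 8.05
wood 4734 [ 90. 231.] [413.5 529.6] [91.5 24. ] 77.61 z [57.  64.9 66.1]
foot+ 11945 [580. 103.] [543.1 183.6] [ 46.6 156.9] 88.56 z [17.8 19.4 21.2]
foot+ 1774 [626. 213.] [485.4 126.9] [14.2 59.8] 88.01 z [20.1 38.1 52.3]
foot+ 11200 [114. 219.] [413.7 529.7] [140.8  41.3] 78.12 z [18.5 47.1 65.8]
trayrim 1534 [303. 146.] [463.3 376.8] [132.1  72.2] 8.46 z [ 9.4 11.  12.2]
```

drive_tool:
  motion:
    - [-1, -3.5, 0, 0, 0, -0.4, 0]
    - [0, 0, 25, 0, 0, 0, 0]
    - [0, 0, 20, 0, 0, 0, 0]
    - [0, 0, 10, 0, 0, 0, 0]
    - [0, 0, 0, 0, 0, 0, 0]

```text
t: 11.92
eef_pos: [439.5, 373.8, 45.4]
ee_rot: [3.132, 0.237, -0.002]
contact_force: [0.4, -0.1, -1.6]
opening: 21.2
finger_force: 79.5
```

drive_tool:
  motion:
    - [0, 0, 5, 0, 0, 0, 0]
    - [0, 0, 2, 0, 0, 0, 0]
    - [0, 0, 0, 0, 0, 0, 0]
    - [0, 0, 0, 0, 0, 0, 0]

```text
t: 12.25
eef_pos: [440.1, 374.2, 39.9]
ee_rot: [-3.132, -0.237, -0.001]
contact_force: [0.1, -0.2, -2.4]
opening: 21.1
finger_force: 79.5
```

drive_tool:
  motion:
    - [0, 0, 2, 0, 0, 0, 0]
    - [0, 0, 2, 0, 0, 0, 0]
    - [0, 0, 0, 0, 0, 0, 0]
    - [0, 0, 0, 0, 0, 0, 0]

```text
t: 12.58
eef_pos: [439.7, 374.0, 35.2]
ee_rot: [3.132, 0.237, -0.0]
contact_force: [-0.5, 0.5, -2.9]
opening: 21.4
finger_force: 79.5
```

drive_tool:
  motion:
    - [0, 0, 1, 0, 0, 0, 0]
    - [0, 0, 0, 0, 0, 0, 0]
    - [0, 0, 0, 0, 0, 0, 0]

```text
t: 12.83
eef_pos: [439.8, 374.1, 34.7]
ee_rot: [-3.132, -0.237, -0.001]
contact_force: [-1.6, -1.0, 6.3]
opening: 21.2
finger_force: 80.1
```

The foot is on the tray floor, with the force at +6 N. Releasing.

drive_tool:
  motion:
    - [0, 0, 0, 0, 0, 0, 0.4]
    - [0, 0, 0, 0, 0, 0, 0.7]
    - [0, 0, 0, 0, 0, 0, 1]
    - [0, 0, 0, 0, 0, 0, 1]
    - [0, 0, 0, 0, 0, 0, 1]

```text
t: 13.25
eef_pos: [439.8, 374.1, 34.2]
ee_rot: [3.133, 0.237, -0.0]
contact_force: [0.3, 1.1, -0.1]
opening: 79.8
finger_force: 0.0
```

drive_tool:
  motion:
    - [0, 0, 0, 0, 0, 0, 1]
    - [0, 0, 0, 0, 0, 0, 1]
    - [0, 0, -10, 0, 0, 0, 1]
    - [0, 0, -25, 0, 0, 0, 1]
    - [0, 0, -35, 0, 0, 0, 1]

```text
t: 13.67
eef_pos: [438.8, 373.4, 103.6]
ee_rot: [3.13, 0.237, -0.006]
contact_force: [0.7, -0.1, 0.1]
opening: 85.9
finger_force: 0.0
```

drive_tool:
  motion:
    - [0, 0, -35, 0, 0, 0, 1]
    - [0, 0, -35, 0, 0, 0, 1]
    - [0, 0, 0, 0, 0, 0, 1]
    - [0, 0, 0, 0, 0, 0, 1]
    - [0, 0, 0, 0, 0, 0, 1]

```text
t: 14.08
eef_pos: [439.5, 373.9, 174.4]
ee_rot: [3.133, 0.237, 0.0]
contact_force: [-0.2, 0.1, 0.1]
opening: 85.3
finger_force: 0.0
```

```bash
python3 w.py w8
```

```text
[439.5 373.9 174.4] [3.1325e+00 2.3740e-01 1.0000e-04] toolx yaw 8.67
wood 717 [ 7. 21.] [537.3 648.2] [ 6.5 54.2] 66.32 z [55.4 59.8 65.3]
wood 2129 [320. 193.] [440.2 373.8] [90.1 21.3] 8.74 z [67.9 69.2 70.3]
wood 2473 [155. 197.] [413.1 529.3] [90.  22.8] 78.4 z [57.7 65.  66.2]
wood 1017 [601. 216.] [460.4  97.2] [72.7 12.4] 88.18 z [60.9 68.2 69.5]
foot+ 6860 [31. 50.] [524.7 663.8] [ 36.4 140.1] 61.58 z [18.  29.9 60.2]
foot+ 7897 [525.  96.] [551.2 183.5] [ 46.3 173.6] 88.38 z [17.8 19.3 21.1]
foot+ 12176 [606. 143.] [548.3  90.2] [ 83.2 188.5] 88.41 z [32.9 53.8 68. ]
foot+ 4573 [319. 179.] [440.1 374.2] [139.3  40. ] 8.59 z [22.3 24.9 70.1]
foot+ 5786 [170. 189.] [412.9 529.7] [140.5  40.7] 78.44 z [18.4 45.4 65.9]
trayrim 1571 [321. 170.] [440.8 373.4] [177.6  72. ] 8.4 z [ 9.1 11.  12.3]
```

View pics/w8.png

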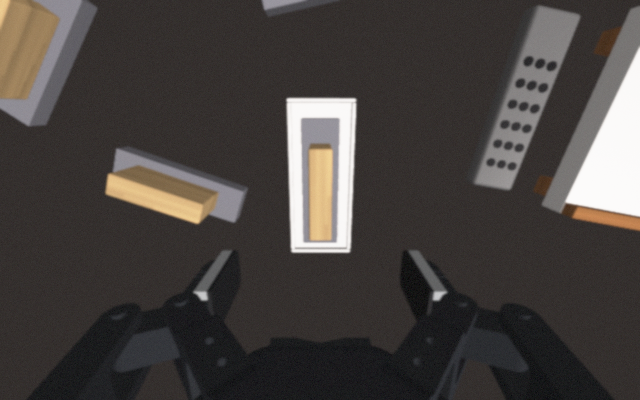

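The scraper is centred and flat in its tray at (320,180), the remote is unmoved at (525,96), and the gripper is clear.

```bash
python3 -c "
from workcell import manip
print(manip.job_done())"
```

```text
the job is handed in; nothing more can be done
None
```

I handed the job in at about 14 s on the robot's clock: all four rusk pieces are in the crumb bin, the scraper is flat and released in its tray (under 1 mm off centre), and the remote is unmoved; the arm kept clear of the jar, whose final position I didn't re-measure, and the hand-in returned no verdict.

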